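Lock the battery cap of a nitrogen level alarm

TASK

The nitrogen tank's level alarm has a new battery: lock its orange slotted cap. Take the flat screwdriver from the blue stand, rest its blade lightly on the cap and turn it until it drops into the slot, then turn the cap clockwise to its locked stop, gently (without forcing it, and touch the alarm with nothing but the screwdriver), and put the screwdriver back upright in its stand, fully home. Leave everything else where it is.

Things in the scene. Friction and masses are not known exactly. Their poses are not given: they have to be found in the camera images.
- driver_grip (a point): Centre of the flat screwdriver's handle: red plastic with black bands, square section 24 x 24 mm, reaching 40 mm above and below this point. z points up the tool; x is along the blade's width, y along its thickness; the handle's flat sides are square to x and y. The blade tip is 108 mm below. It starts upright in its stand, turned up to 0.6 rad relative to it.
- driver_tip (a point): Centre of the screwdriver's blade end; axes as driver_grip. The flat steel blade is 12 mm wide, 2.5 mm thick, 14 mm long and square-ended, on a 9 mm round shank; a black guard 32 x 32 x 6 mm parts shank and handle, its underside 62 mm above the tip.
- stand_hole (a point): Centre of the mouth of the square hole (18 x 18 mm, 70 mm deep) in the top of the fixed blue tool stand, 70 x 70 x 75 mm; z up, x and y along its sides. With the screwdriver home its guard lies on the stand's top, a little loose, and its tip is 62 mm below this point.
- cap_top (a point): Centre of the orange battery cap's top, unpressed, 54.5 mm above the table. Fixed on the alarm, axes as the alarm's: it does not turn with the cap. The cap is 32 mm across; a straight slot, 4.2 mm wide, 6 mm deep, black floor, runs right across its centre. At the start the slot lies within 0.82 rad either way of this point's x axis: feel or look for it.
- cap (a joint): Cap angle, rad, clockwise from above: unlocked stop 0, locked stop 1.57; starts at 0 to 0.12. It says nothing of the slot's direction. Turning takes 0.05 N m and friction holds it; at the stop the twist rises by 0.1 N m per 0.1 rad: do not pass 0.15. Pressed, the cap sinks 0.4 mm per N after 1.5 N preload, at most 2.5 mm (8 N). At 5 N or less an unseated blade slips round on it.
- driver: The screwdriver, about 110 g, 148 mm long; its origin is the blade tip, z up the handle.
- alarm: The level alarm: flat white box 120 x 170 x 40 mm with a small grey-green screen, fixed on the bench; origin at the centre of its underside, y along its length. The battery cap stands in a grey ring (47 mm across, 8 mm high) centred 45 mm from the origin towards -y.
- cell_a: Bystander: black spare battery, standing, 33 mm across, 60 mm high; origin under its centre.
- cell_b: Bystander: grey spare battery, standing, 33 mm across, 60 mm high; origin under its centre.
- bottle: Bystander: white bottle, standing, 60 mm across, 130 mm high; origin under its centre.
- canister: Bystander: pink-red canister, with a round metal top plate 80 mm across, 108 mm high, standing; origin under its centre.
- dish: Bystander: petri dish, 90 mm across, 14 mm high; origin under its centre.
- spanner: Bystander: steel spanner, 150 mm long, lying along its x axis; origin under its middle.
- marker: Bystander: green marker pen, 130 mm long, 12 mm thick, lying along its x axis; origin under its middle.

How it is judged (in metres and radians):
On the way, in this order (a step that is already met when the one before it is completed fails the run):
1. the blade is down in the slot, screwdriver upright, the cap still unlocked (z of driver_tip in the frame of cap_top below -0.004 m and horizontal distance between driver_tip and cap_top below 0.006 m and angle between driver's own z axis and vertical below 0.15 rad and value of joint cap below 0.6 rad), for 0.1 s.
2. with the blade in the slot the cap is turned clockwise to its locked stop (z of driver_tip in the frame of cap_top below -0.004 m and horizontal distance between driver_tip and cap_top below 0.006 m and angle between driver's own z axis and vertical below 0.15 rad and value of joint cap above 1.45 rad), for 0.1 s.
At the end, for the whole second after the job is handed in: The cap is turned at least 1.42 rad (its locked stop is 1.57) and the screwdriver stands released and at rest in its stand: tip within 8 mm sideways of the hole's axis and at least 56 mm below the hole's mouth, upright within 0.12 rad (horizontal distance between driver_tip and stand_hole below 0.008 m and z of driver_tip in the frame of stand_hole below -0.056 m and angle between driver's own z axis and vertical below 0.12 rad and linear speed of driver below 0.02 m/s and value of joint cap above 1.42 rad); the robot touches nothing.
It fails at once if more than 40 N between the screwdriver and the alarm with its cap (contact force between driver and alarm above 40 N).
It fails at once if the gripper or arm touches the alarm or its cap (contact force between any of the fingers, the arm and alarm above 1 N).
It fails at once if a bystander is moved more than 20 mm (distance of any of cell_a, cell_b, bottle, canister, dish, spanner, marker from where it was at the start of the episode above 0.02 m).
It also fails if it takes over 72 s, if anything falls off the work surface, if the arm or the gripper's body presses on something with over 40 N, if the wrist force passes 120 N, or if a joint passes its speed limit or range.

ROBOT

A 6-joint arm with a two-finger parallel gripper is mounted at the origin on the work surface. World frame = base frame: x ahead of the robot, y to its left, z up, the work surface at z = 0. Lengths are in mm, angles in rad, forces in N, time in s.
With the tool pointing down it reaches from about 350 to 850 mm from the base axis. Payload 8.1 kg.
Tool frame: the origin (TCP) lies midway between the tips of the shut fingers; the grasp point (between the pads) lies 19 mm behind it (manip.grasp_offset is the distance from the TCP to the grasp point, in mm); z points along the fingers, y is the direction in which the jaws open and shut (so a half turn about z gives the same grasp; the last joint's range is limited). The gripper opens to 93 mm and grips with 3 to 60 N. Pads are 15 mm wide; open, the fingers measure 128 mm over their backs; the gripper's body (75 mm by 188 mm) begins 65 mm behind the grasp point.
Start: joints at [-1.188, 0.13, 1.488, -0, 1.523, -0.085], TCP at [270.574, -535.532, 218.635] pointing down, gripper open.
Joint ranges: [-2.96, 2.96], [-0.89, 2.26], [0.02, 2.5], [-1.34, 4.48], [0, 2.73], [-2.66, 2.66]. Speed limits (rad/s): [2.39, 2.39, 2.79, 3.14, 3.14, 3.14].

INTERFACE

Orientations are given as a unit quaternion [w, x, y, z].
In Python, from rig import manip gives the robot as it stands. The module is installed in compiled form; this text tells all that it offers.
- The arm moves only by the tool servo_tool, never from a script. Its arguments are lists of equal length, an entry for each row: "linear": the shift along the tool's x, y, z in units of 50 cm (1.0 is 50 cm), a list of three; "roll": the turn about the tool's z in units of 45 degrees (1.0 is 45 degrees); "jaw": the closure, from -1 (fully open) to 1 (shut), so that 0 is half open. A call has 1 to 12 rows; each row is the pose to reach, as a shift and turn from the pose measured when the call began, along the tool's axes at that moment; what a row does not reach only later rows make up. A row lasts 1/10 s, in which the tool goes at most 50 mm and 8.59 degrees, less where a joint would pass 70% of its speed; a pose out of reach is approached as far as the arm can. A call with a number of a shift or a turn outside -1 to 1 is refused whole. A call with a gripper value outside its range is refused whole. The fingers move at their own pace and stop on an object; "force" is the grip in N (left out, the last holds). Time passes only in rows, so rows that repeat a pose let the fingers close. It gives the time, the measured TCP pose, the force and the opening at its end, in the units of the state.
- manip.get_obs(): the state, without advancing time (a new reading comes with each control period).
- manip.read_camera(name): name is "side" or "top" or "wrist"; returns a dict with "pixels" (420x560x3 uint8, blue, green, red), "intrinsics" (3x3 intrinsics, pixels), "k1" (the pictures are not rectified: a ray, as slopes to the right and down, at radius r is drawn at 1 + k1 r^2 times it, then the intrinsics apply), "position" and "orientation" of the camera in the world. Camera axes: x right, y up, looking along -z (the intrinsics and any distortion apply to the point x, -y, -z); pixel columns grow to the right and rows downward; lengths in mm; the calibration is good to about 2 mm. A picture is of the moment at which its call begins. There is no depth.
- manip.sign_off(): hands the job in, once; it reports no verdict.
The state is a dict: "t": time; "joint_positions": joint angles; "qd": joint speeds; "tau": joint torques, N m; "eef_pos": TCP position; "tool_rot": TCP orientation; "contact_force": force on the tool from outside, world axes, zero at the start; "moment": the same for the moment, N m; "gripper_width": opening from 0.0 (shut) to 1.0 (fully open).
Only numpy, scipy, OpenCV 4.12 (cv2) and the standard library are available. Lean on these libraries where they do the work, as an engineer would, in place of code of your own. Each camera call takes 0.05 s, during which the arm holds its last target.

## Working session

There is one attempt and no reset: what is moved stays moved. The work goes in short steps, Python scripts to look and compute and a tool call to move; the robot and the scene stay as the last step left them, time stands still between calls to the robot, and variables do not carry over. Pictures are saved under pics/ and viewed, and the job is handed in when it is done.

Besides the shell and the picture viewer there is one more tool, called after "Request:" by a JSON object that holds its "op" and its "data". servo_tool: Moves the arm, as the interface text tells. Shifts and turns lie within -1 to 1; 1 stands for 50 cm of shift or 45 degrees of turn. Its arguments: {"type":"object","properties":{"linear":{"type":"array","items":{"type":"array","items":{"type":"number","minimum":-1,"maximum":1}}},"roll":{"type":"array","items":{"type":"number","minimum":-1,"maximum":1}},"jaw":{"type":"array","items":{"type":"number"}},"force":{"type":"number"}},"required":["linear","roll","jaw"]}

```bash
mkdir -p pics; python3 - <<'E'
from rig import manip
import cv2
o=manip.get_obs();print(o)
for n in ["side","top","wrist"]:
    c=manip.read_camera(n);cv2.imwrite(f"pics/{n}0.png",c["pixels"]);print(n,c["intrinsics"],c["k1"],c["position"],c["orientation"])
print(manip.grasp_offset)
E
```

```text
{'t': 0.0, 'joint_positions': array([-1.18834135e+00,  1.31171896e-01,  1.48929932e+00,  6.14348389e-06,
        1.52300758e+00, -8.54068645e-02]), 'qd': array([8.71619730e-04, 2.17329670e-03, 3.15610642e-04, 7.23455372e-05,
       5.47049633e-05, 9.63736574e-04]), 'tau': array([-3.50173323e-03, -5.59843755e+01, -4.91765034e+01,  7.63827679e-02,
        3.52920243e-02, -1.36303606e-04]), 'eef_pos': array([ 270.38635472, -534.96620344,  217.5700468 ]), 'tool_rot': array([-9.33145529e-04,  9.72762315e-01,  2.31802909e-01, -1.36520487e-04]), 'contact_force': array([-0.59447897, -0.09926351,  0.51169101]), 'moment': array([ 0.03438266, -0.05204617,  0.05254086]), 'gripper_width': 1.0031385283859886}
side [[502.8036272    0.         282.73592551]
 [  0.         502.8036272  214.69452617]
 [  0.           0.           1.        ]] -0.010345220374771345 [ 294.35489992 1067.49498062  811.87563095] [-0.12809349 -0.07372145  0.46240499  0.87426474]
top [[388.31283403   0.         286.35006553]
 [  0.         388.31283403 203.89147965]
 [  0.           0.           1.        ]] 0.02606604988095659 [ 436.37750462   95.78353487 1172.23088256] [ 0.70430889  0.05218822 -0.07348294 -0.70414887]
wrist [[342.85645066   0.         273.90550987]
 [  0.         342.85645066 199.74422774]
 [  0.           0.           1.        ]] -0.039620037546536535 [ 331.24789432 -503.8826943   382.52820847] [ 0.84479989 -0.10672793  0.06651408 -0.52009439]
18.8
```

View pics/side0.png

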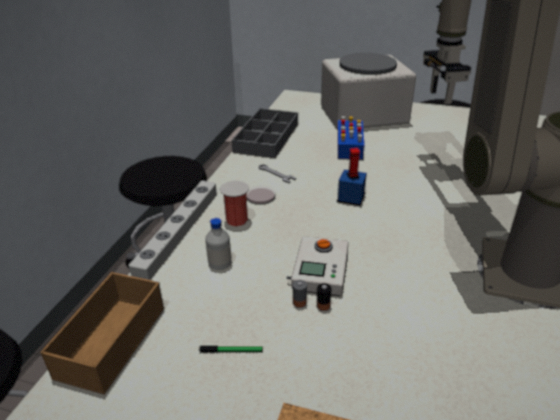

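View pics/top0.png

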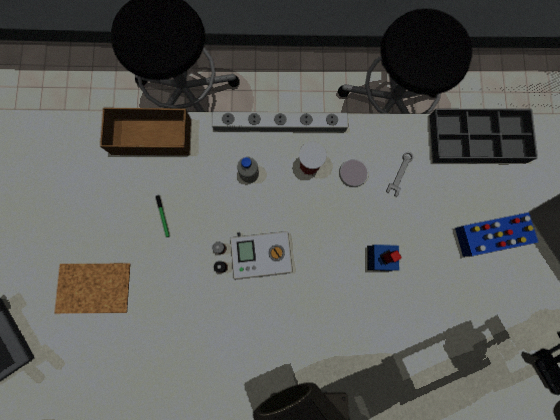

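View pics/wrist0.png

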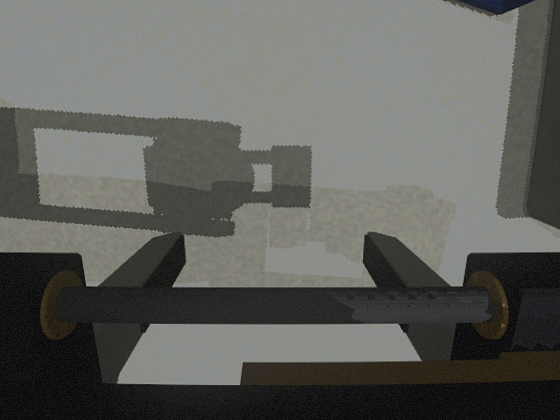

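The top view shows the stand at about (383,258), the driver at (391,257), the cap at (277,253), and the batteries left of the alarm. Next I'll write helpers and enlarge crops.

```bash
cat > h.py <<'E'
from rig import manip
import cv2, numpy as np
from scipy.spatial.transform import Rotation as R
def rot(q): return R.from_quat([q[1],q[2],q[3],q[0]])
def ray(c,u,v):
    K=c["intrinsics"];d=np.array([(u-K[0,2])/K[0,0],(v-K[1,2])/K[1,1]])
    s=d.copy()
    for _ in range(20): s=d/(1+c["k1"]*(s@s))
    return rot(c["orientation"]).apply([s[0],-s[1],-1.])
def onz(c,u,v,z):
    r=ray(c,u,v);p=np.array(c["position"]);return p+r*(z-p[2])/r[2]
def proj(c,P):
    p=rot(c["orientation"]).inv().apply(np.asarray(P,float)-c["position"])
    s=np.array([p[...,0]/-p[...,2],-p[...,1]/-p[...,2]]);s=s*(1+c["k1"]*(s**2).sum(0))
    K=c["intrinsics"];return np.array([K[0,0]*s[0]+K[0,2],K[1,1]*s[1]+K[1,2]]).T
def tri(c1,uv1,c2,uv2):
    A=[];b=[]
    for c,uv in((c1,uv1),(c2,uv2)):
        r=ray(c,*uv);r/=np.linalg.norm(r);M=np.eye(3)-np.outer(r,r);A.append(M);b.append(M@c["position"])
    return np.linalg.lstsq(np.vstack(A),np.hstack(b),rcond=None)[0]
def crop(c,name,u,v,w,h,s):
    im=c["pixels"][v:v+h,u:u+w];cv2.imwrite(f"pics/{name}.png",cv2.resize(im,None,fx=s,fy=s,interpolation=cv2.INTER_CUBIC))
def look(*names):
    import pickle
    d={n:manip.read_camera(n) for n in names};return d
E
python3 - <<'E'
from h import *
import pickle
t=manip.read_camera("top");s=manip.read_camera("side")
pickle.dump((t,s),open("cams0.pkl","wb"))
a=t["pixels"][225:295,205:305];b=t["pixels"][225:295,340:440]
cv2.imwrite("pics/tc.png",cv2.resize(np.vstack([a,b]),None,fx=5.7*.75,fy=5.7*.75,interpolation=cv2.INTER_CUBIC)) 
a=s["pixels"][140:210,320:390];b=s["pixels"][230:300,285:355]
cv2.imwrite("pics/sc.png",cv2.resize(np.hstack([a,b]),None,fx=5.5,fy=5.5,interpolation=cv2.INTER_CUBIC))
E
```

```text
(no output)
```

View pics/tc.png

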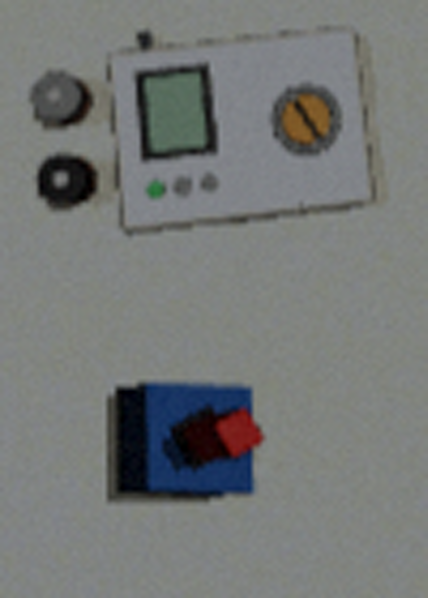

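View pics/sc.png

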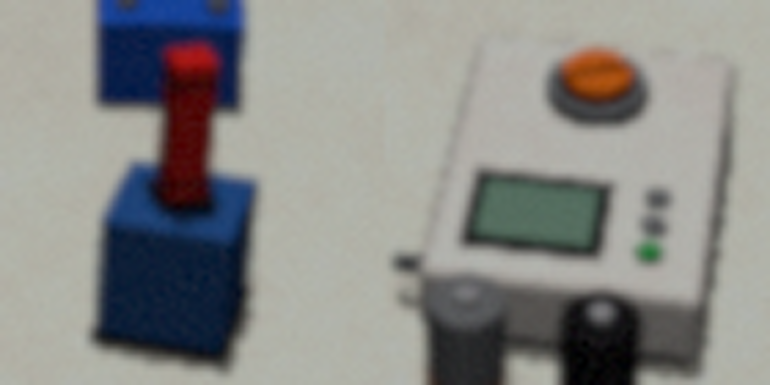

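```bash
python3 - <<'E'
from h import *
import pickle
t,s=pickle.load(open("cams0.pkl","rb"))
f=4.275
def T(x,y,z,row=0):
    u=(x+.5)/f-.5+(205 if row==0 else 340); v=(y+.5-(299.25 if row else 0))/f-.5+225
    return onz(t,u,v,z).round(1),(u,v)
def S(x,y,k):
    if k==0: return (x+.5)/5.5-.5+320,(y+.5)/5.5-.5+140
    return (x-385+.5)/5.5-.5+285,(y+.5)/5.5-.5+230
print("cap",T(305,119,54.5)); print("slot",T(290,98,54.5)[0],T(322,140,54.5)[0])
print("alarm corners",[T(*p,40)[0] for p in[(108,52),(352,28),(376,200),(125,230)]])
print("handle top",T(240,433,161,1)); hc=[(216,415),(245,407),(264,436),(230,457)]
print([T(*p,161,1)[0] for p in hc])
print("stand",T(200,438,75,1),[T(*p,75,1)[0] for p in[(150,384),(250,387),(252,492),(147,489)]])
print("side cap",onz(s,*S(598,75,1),54.5)); print("tri",tri(t,T(305,119,54.5)[1],s,S(598,75,1)))
print("side handle",onz(s,*S(190,58,0),161),tri(t,T(240,433,161,1)[1],s,S(190,58,0)))
print("stand side",onz(s,*S(183,200,0),75),[onz(s,*S(*p,0),75).round(1) for p in[(133,165),(255,185),(238,238),(106,212)]])
# bystander rough
for n,p,z in[("canister",(311,155),108),("bottle",(247,162),130),("dish",(353,173),14),("spanner",(400,174),5)]:print(n,onz(t,*p,z))
o=manip.get_obs();print(rot(o["tool_rot"]).as_matrix())
E
```

```text
cap (array([496.4,  91.8,  54.5]), (275.96198830409355, 252.453216374269))
slot [510.4 101.9  54.5] [482.5  80.4  54.5]
alarm corners [array([542.6, 225.6,  40. ]), array([559. ,  59.7,  40. ]), array([443.1,  43.9,  40. ]), array([423.9, 211.5,  40. ])]
handle top (array([ 481.7, -219.3,  161. ]), (395.7573099415205, 255.9035087719298))
[array([ 492.6, -205.2,  161. ]), array([ 497.5, -223.2,  161. ]), array([ 480. , -233.9,  161. ]), array([ 467.3, -212.4,  161. ])]
stand (array([ 482.3, -219.4,   75. ]), (386.4005847953216, 257.0730994152047)) [array([ 517.8, -187.9,   75. ]), array([ 515.9, -254.4,   75. ]), array([ 447.3, -251.9,   75. ]), array([ 449.2, -182.8,   75. ])]
side cap [494.89466895  94.6896045   54.5       ]
tri [496.01754738  91.68981673  52.12781983]
side handle [ 481.80073292 -215.79807244  161.        ] [ 482.11876069 -219.91512291  158.93268459]
stand side [ 480.28921263 -219.69389617   75.        ] [array([ 513.4, -250.1,   75. ]), array([ 446. , -246.4,   75. ]), array([ 445.5, -188.2,   75. ]), array([ 517.1, -195.9,   75. ])]
canister [769.87910638  -7.38768779 108.        ]
bottle [741.57001795 172.86775559 130.        ]
dish [ 742.35605137 -145.75320993   14.        ]
spanner [ 742.17591397 -294.67030237    5.        ]
[[ 8.92573409e-01  4.50901978e-01 -3.40167507e-04]
 [ 4.50902100e-01 -8.92573013e-01  8.44376088e-04]
 [ 7.71065122e-05 -9.07049886e-04 -9.99999586e-01]]
```

Request:
{"op": "servo_tool", "data": {"linear": [[0.66,-0.37,-0.06],[0.66,-0.37,-0.06],[0.66,-0.37,-0.06],[0.66,-0.37,-0.06],[0.66,-0.37,-0.06],[0.66,-0.37,-0.06],[0.66,-0.37,-0.06],[0.66,-0.37,-0.06],[0.66,-0.37,-0.06],[0.66,-0.37,-0.06],[0.66,-0.37,-0.06],[0.66,-0.37,-0.06]], "roll": [-1,-1,-1,-1,-1,-1,-1,-1,-1,-1,-1,-1], "jaw": [-1,-1,-1,-1,-1,-1,-1,-1,-1,-1,-1,-1]}}

```text
t: 1.45
eef_pos: [480.9, -222.5, 248.1]
tool_rot: [-0.001, 0.811, 0.586, -0.0]
contact_force: [0.1, 0.7, 0.3]
gripper_width: 0.999
```

Request:
{"op": "servo_tool", "data": {"linear": [[0,0,0],[0,0,0],[0,0,0],[0,0,0],[0,0,0],[0,0,0],[0,0,0]], "roll": [-0.93,-0.93,-0.93,-0.93,-0.93,-0.93,-0.93], "jaw": [-1,-1,-1,-1,-1,-1,-1]}}

```text
t: 2.15
eef_pos: [480.5, -223.2, 248.0]
tool_rot: [-0.001, 0.55, 0.835, 0.0]
contact_force: [0.2, -0.3, -0.0]
gripper_width: 1.002
```

```bash
python3 - <<'E'
from h import *
o=manip.get_obs();print(o["t"],o["eef_pos"],rot(o["tool_rot"]).as_matrix().round(4),o["joint_positions"],o["contact_force"])
c=manip.read_camera("wrist");cv2.imwrite("pics/w1.png",c["pixels"]);print(c["position"])
import pickle;pickle.dump(c,open("w1.pkl","wb"))
E
```

```text
2.15 [ 480.48328225 -223.21128169  248.02709283] [[-3.947e-01  9.188e-01 -1.000e-03]
 [ 9.188e-01  3.947e-01  8.000e-04]
 [ 1.100e-03 -6.000e-04 -1.000e+00]] [-5.31816889e-01 -6.96982239e-02  1.63908529e+00  1.85982421e-04
  1.57344715e+00 -9.37582102e-01] [ 0.19379125 -0.27080016 -0.04999578]
[ 452.7439145  -159.67146013  412.90074036]
```

View pics/w1.png

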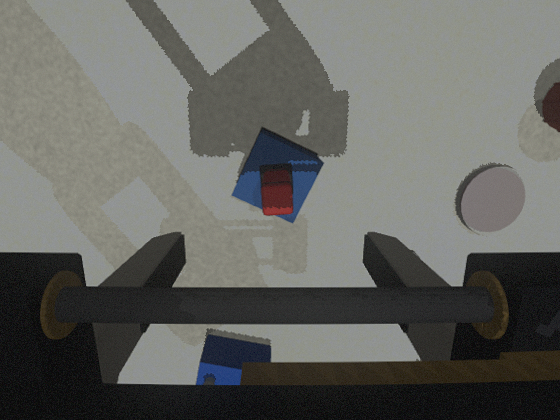

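The handle is nearly aligned with the jaws, at about (277,190). I'll zoom in.

```bash
python3 - <<'E'
from h import *
import pickle
c=pickle.load(open("w1.pkl","rb"));crop(c,"w1c",225,115,110,115,5)
print(proj(c,[480.5,-223.2,248]),proj(c,[481,-219.5,161]),proj(c,[481,-219.5,81]),proj(c,[482,-219.5,75]))
E
```

```text
[275.03185837 250.30686748] [277.26223486 201.55113381] [276.53957454 180.94472826] [277.41419843 180.16023906]
```

View pics/w1c.png

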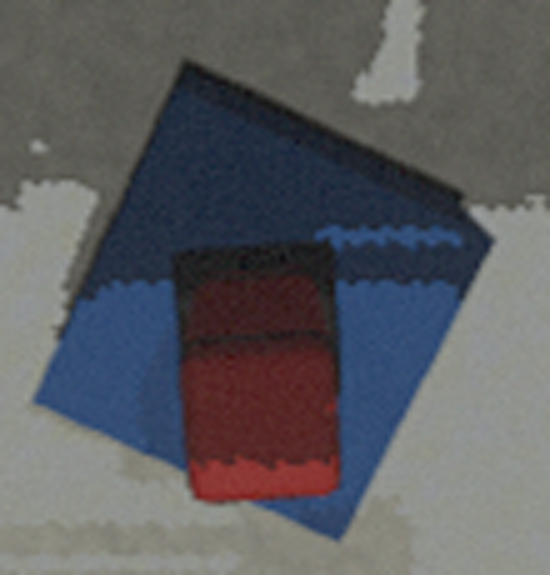

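```bash
python3 - <<'E'
from h import *
import pickle
c=pickle.load(open("w1.pkl","rb"))
g=lambda x,y,z:onz(c,225+(x+.5)/5-.5,115+(y+.5)/5-.5,z)[:2]
P=[g(*p,161) for p in[(187,350),(335,338),(340,488),(198,500)]]
print(np.round(P,1),np.mean(P,0))
for a,b in((0,1),(1,2),(2,3),(3,0)):
    d=P[b]-P[a];print(np.linalg.norm(d),np.degrees(np.arctan2(d[1],d[0])))
P=[g(*p,75) for p in[(185,60),(494,240),(341,540),(34,402)]]
print(np.round(P,1),np.mean(P,0))
for a,b in((0,1),(1,2),(2,3),(3,0)):
    d=P[b]-P[a];print(np.linalg.norm(d),np.degrees(np.arctan2(d[1],d[0])))
E
```

```text
[[ 465.3 -211.9]
 [ 484.9 -201.5]
 [ 495.1 -222.6]
 [ 475.9 -233. ]] [ 480.30724365 -217.25468405]
22.25770609622409 27.937481715329877
23.437143324946756 -64.1937674068539
21.84727498972081 -151.75322191132568
23.543378025311327 116.81587755807674
[[ 447.1 -177.1]
 [ 516.9 -185.3]
 [ 514.4 -254.3]
 [ 445.2 -252. ]] [ 480.86629625 -217.15504068]
70.2641765448946 -6.639978157751925
69.06460864607611 -92.07783351395751
69.24370766778532 178.0776226590172
74.84557340327927 88.53314116669527
```

Request:
{"op": "servo_tool", "data": {"linear": [[0.008,0.005,0.05],[0.008,0.005,0.1],[0.008,0.005,0.15],[0.008,0.005,0.2],[0.008,0.005,0.25],[0.008,0.005,0.29],[0.008,0.005,0.29],[0.008,0.005,0.29]], "roll": [-0.09,-0.09,-0.09,-0.09,-0.09,-0.09,-0.09,-0.09], "jaw": [-1,-1,-1,-1,-1,-1,-1,-1]}}

```text
t: 3.0
eef_pos: [481.0, -218.3, 103.3]
tool_rot: [-0.001, 0.521, 0.854, 0.0]
contact_force: [-0.0, -0.7, 1.2]
gripper_width: 0.999
```

Request:
{"op": "servo_tool", "data": {"linear": [[0,0,0],[0,0,0],[0,0,0],[0,0,0],[0,0,0],[0,0,0],[0,0,0],[0,0,0],[0,0,0],[0,0,0]], "roll": [0,0,0,0,0,0,0,0,0,0], "jaw": [0,0.2,0.4,0.5,0.6,0.7,0.8,0.9,1,1], "force": 25}}

```text
t: 4.0
eef_pos: [481.0, -218.3, 103.2]
tool_rot: [-0.001, 0.521, 0.854, 0.0]
contact_force: [-0.3, -0.2, 0.4]
gripper_width: 0.257
```

```bash
cat > st.py <<'E'
from h import *
o=manip.get_obs();m=rot(o["tool_rot"]).as_matrix()
print("t",o["t"],"p",o["eef_pos"].round(2),"yaw",np.degrees(np.arctan2(m[1,0],m[0,0])).round(2),"tilt",m[:2,2].round(4),"q6",o["joint_positions"][5].round(3),"F",o["contact_force"].round(2),"M",o["moment"].round(3),"w",round(o["gripper_width"],3)*93)
E
python3 st.py
```

```text
t 4.0 p [ 480.97 -218.32  103.2 ] yaw 117.23 tilt [-0.0016  0.0012] q6 -0.999 F [-0.32 -0.15  0.45] M [-0.015 -0.071  0.014] w 23.901
```

Request:
{"op": "servo_tool", "data": {"linear": [[0,0,-0.02],[0,0,-0.05],[0,0,-0.1],[0,0,-0.15],[0,0,-0.2],[0,0,-0.25],[0,0,-0.28],[0,0,-0.28]], "roll": [0,0,0,0,0,0,0,0], "jaw": [1,1,1,1,1,1,1,1], "force": 35}}

```text
t: 4.8
eef_pos: [482.6, -219.3, 246.9]
tool_rot: [0.002, 0.521, 0.854, 0.0]
contact_force: [0.7, -0.7, -0.8]
gripper_width: 0.255
```

```bash
python3 st.py; python3 - <<'E'
from h import *
import pickle
d=look("wrist","side","top");pickle.dump(d,open("d2.pkl","wb"))
crop(d["wrist"],"w2",200,150,160,120,5)
crop(d["side"],"s2",310,90,80,100,6)
crop(d["top"],"t2",350,210,80,80,6)
print(proj(d["wrist"],[481,-218.5,153]),proj(d["side"],[481,-218.5,153]))
E
```

```text
t 4.8 p [ 482.57 -219.28  246.87] yaw 117.23 tilt [ 0.0033 -0.0017] q6 -0.999 F [ 0.68 -0.68 -0.81] M [ 0.038 -0.098  0.022] w 23.715
[272.99179305 201.0803673 ] [354.39180166 152.2815291 ]
```

View pics/w2.png

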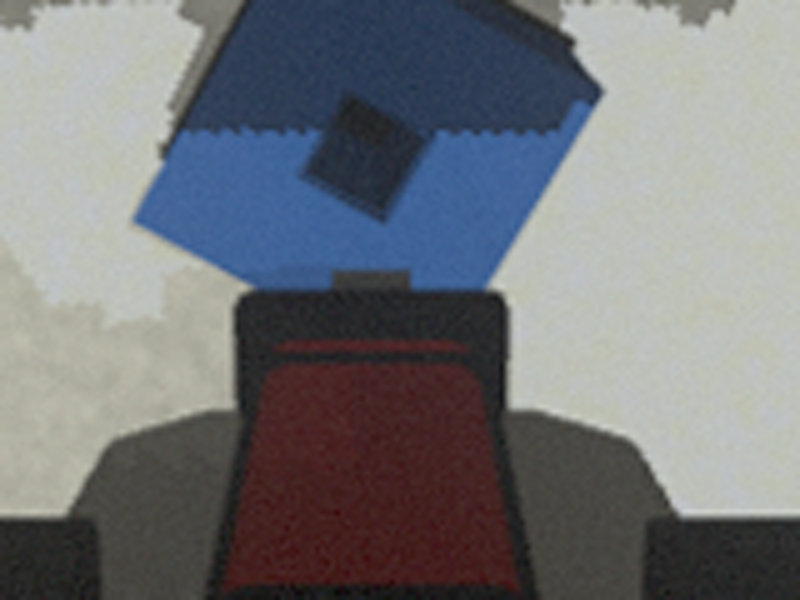

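View pics/s2.png

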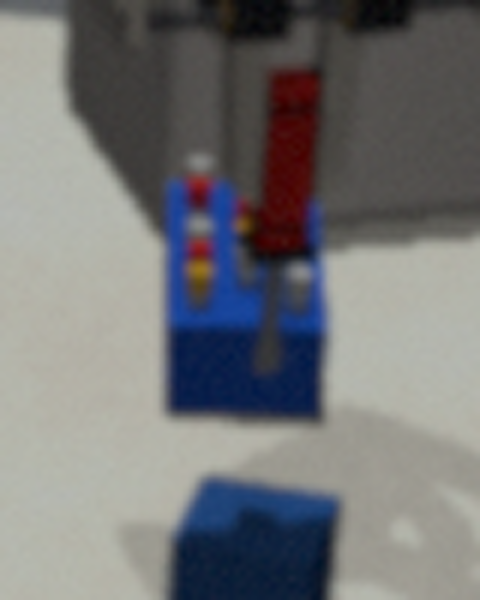

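The blade pokes out below the guard at (333–410, 270–290) in the crop. It's about 12 mm wide across the image, so the blade's width lies along the tool's y (world yaw about 27°). Moving over the cap.

Request:
{"op": "servo_tool", "data": {"linear": [[0.06,0.03,0],[0.15,0.08,0],[0.23,0.13,0],[0.31,0.18,0],[0.38,0.22,0],[0.46,0.265,0],[0.52,0.3,0],[0.54,0.31,0],[0.54,0.31,0],[0.54,0.31,0],[0.54,0.31,0],[0.54,0.31,0]], "roll": [-0.1,-0.2,-0.22,-0.22,-0.22,-0.22,-0.22,-0.22,-0.22,-0.22,-0.22,-0.22], "jaw": [1,1,1,1,1,1,1,1,1,1,1,1]}}

```text
t: 6.15
eef_pos: [495.0, 91.5, 242.4]
tool_rot: [-0.002, 0.446, 0.895, 0.0]
contact_force: [0.4, 0.4, -1.7]
gripper_width: 0.254
```

```bash
python3 st.py; python3 - <<'E'
from h import *
import pickle
d=look("wrist","side","top");pickle.dump(d,open("d3.pkl","wb"))
crop(d["wrist"],"w3",200,120,160,150,4)
crop(d["side"],"s3",270,150,100,120,5)
crop(d["top"],"t3",240,210,80,80,6)
E
python3 st.py
```

```text
t 6.15 p [495.03  91.47 242.39] yaw 127.02 tilt [-0.0033  0.0017] q6 -0.567 F [ 0.37  0.39 -1.68] M [ 0.029 -0.173 -0.015] w 23.622
t 6.3 p [495.09  91.99 242.62] yaw 127.06 tilt [-0.0029  0.0019] q6 -0.566 F [-0.08 -0.12 -1.96] M [ 0.011 -0.098 -0.045] w 23.715
```

View pics/w3.png

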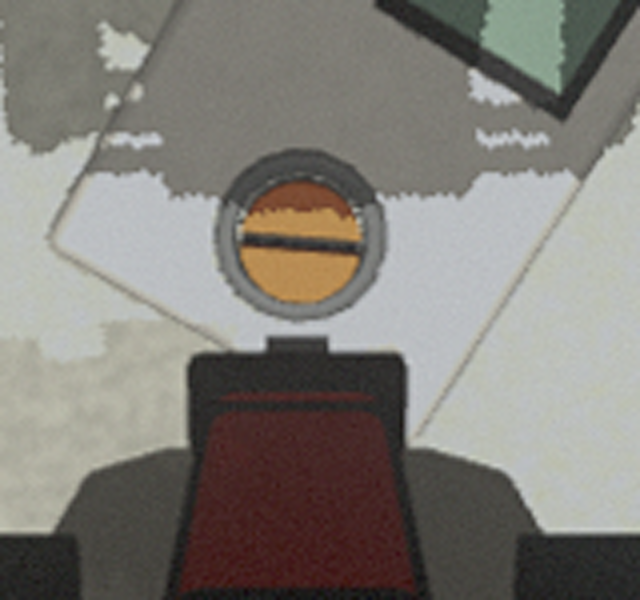

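View pics/s3.png

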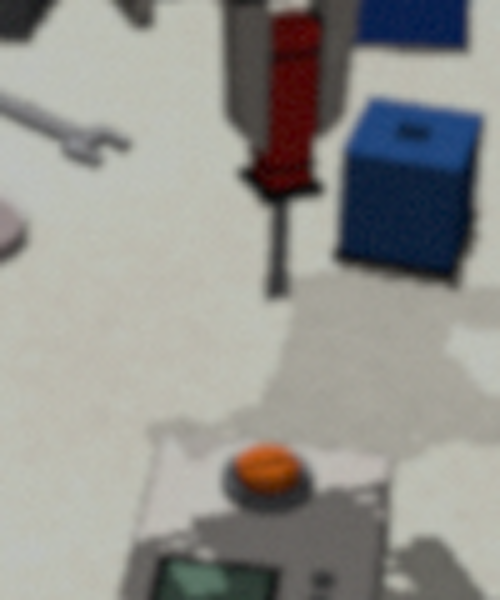

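The cap shows at crop (301,243), with the slot running from (242,238) to (363,249), about 4–5° off the blade. Computing the offset.

```bash
python3 - <<'E'
from h import *
import pickle
d=pickle.load(open("d3.pkl","rb"));c=d["wrist"]
g=lambda x,y,z:onz(c,200+(x+.5)/4-.5,120+(y+.5)/4-.5,z)
print("cap centre",g(301,243,54.5))
a,b=g(244,238.5,54),g(362,248.5,54);dd=b-a;print(np.linalg.norm(dd),np.degrees(np.arctan2(dd[1],dd[0])),(a+b)/2)
rc=g(301,235,48);print("ring",rc)
print("blade bottom px expected",proj(c,[495.1,92,152.4])*1, (np.array([298,337])+.5)/4-.5+[200,120])
# check tip via wrist px
print(g(298,338,152.4))
# same systematic check on where gripper axis falls: predicted image of blade corners
m=rot(manip.get_obs()["tool_rot"]).as_matrix();tip=np.array([495.1,92,152.4])
for s in(-6,6):
  for q in(-1.25,1.25): print((proj(c,tip+m[:,1]*s+m[:,0]*q)-[200,120])*4)
s=d["side"];print("tip in side", (proj(s,tip)-[270,150])*5)
E
```

```text
cap centre [495.17948111  91.75748568  54.5       ]
31.064526811106173 32.06035824678159 [495.74822369  91.89713469  54.        ]
ring [494.64437695  92.47958009  48.        ]
blade bottom px expected [275.12568311 204.45239334] [274.125 203.875]
[494.32718713  91.74469871 152.4       ]
[269.39232048 344.10482299]
[269.31040615 331.58151325]
[331.62167255 344.02222214]
[331.68768435 331.49839605]
tip in side [274.68293468 298.25272007]
```

Request:
{"op": "servo_tool", "data": {"linear": [[-0.001,0.0014,0.05],[-0.001,0.0014,0.1],[-0.001,0.0014,0.14],[-0.001,0.0014,0.17],[-0.001,0.0014,0.182],[-0.001,0.0014,0.182],[-0.001,0.0014,0.182],[-0.001,0.0014,0.182]], "roll": [0.11,0.11,0.11,0.11,0.11,0.11,0.11,0.11], "jaw": [1,1,1,1,1,1,1,1]}}

```text
t: 7.1
eef_pos: [496.6, 92.3, 153.0]
tool_rot: [-0.001, 0.484, 0.875, 0.001]
contact_force: [0.8, 0.5, -1.4]
gripper_width: 0.257
```

```bash
python3 st.py; python3 - <<'E'
from h import *
import pickle
d=look("wrist","side","top");pickle.dump(d,open("d4.pkl","wb"))
a=cv2.resize(d["side"]["pixels"][200:270,280:360],None,fx=5,fy=5,interpolation=cv2.INTER_CUBIC)
b=cv2.resize(d["wrist"]["pixels"][130:200,230:310],None,fx=5,fy=5,interpolation=cv2.INTER_CUBIC)
cv2.imwrite("pics/4.png",np.hstack([a,b]))
E
python3 st.py
```

```text
t 7.1 p [496.58  92.27 153.  ] yaw 122.11 tilt [-0.0007  0.0021] q6 -0.48 F [ 0.84  0.51 -1.45] M [-0.002 -0.128 -0.002] w 23.901
t 7.25 p [496.21  92.26 152.5 ] yaw 122.11 tilt [-0.0014  0.002 ] q6 -0.48 F [-0.3  -0.52 -1.5 ] M [ 0.012 -0.156  0.046] w 23.808
```

View pics/4.png

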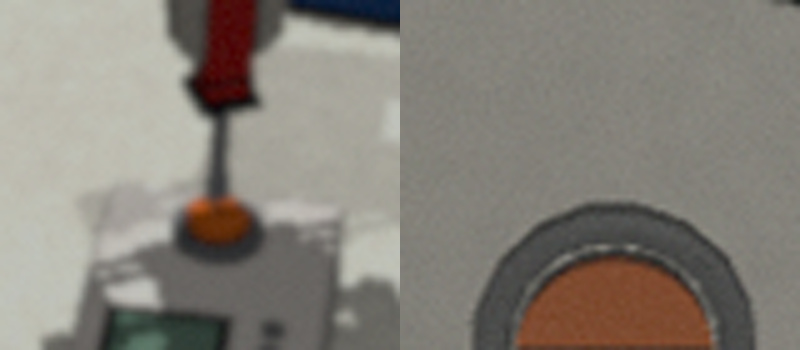

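Request:
{"op": "servo_tool", "data": {"linear": [[0,0,0.004],[0,0,0.008],[0,0,0.012],[0,0,0.014],[0,0,0.015],[0,0,0.016],[0,0,0.016],[0,0,0.016]], "roll": [0,0,0,0,0,0,0,0], "jaw": [1,1,1,1,1,1,1,1]}}

```text
t: 8.05
eef_pos: [496.2, 92.3, 144.5]
tool_rot: [-0.001, 0.484, 0.875, 0.001]
contact_force: [0.1, 0.2, -1.2]
gripper_width: 0.255
```

Request:
{"op": "servo_tool", "data": {"linear": [[0,0,0.001],[0,0,0.002],[0,0,0.003],[0,0,0.003]], "roll": [0,0,0,0], "jaw": [1,1,1,1]}}

```text
t: 8.45
eef_pos: [496.2, 92.3, 143.0]
tool_rot: [-0.001, 0.484, 0.875, 0.001]
contact_force: [-0.0, 0.5, -1.0]
gripper_width: 0.259
```

Request:
{"op": "servo_tool", "data": {"linear": [[0,0,0.001],[0,0,0.002],[0,0,0.003],[0,0,0.003]], "roll": [0,0,0,0], "jaw": [1,1,1,1]}}

```text
t: 8.85
eef_pos: [496.1, 92.3, 141.3]
tool_rot: [-0.001, 0.484, 0.875, 0.0]
contact_force: [-0.0, 0.1, -1.1]
gripper_width: 0.255
```

Request:
{"op": "servo_tool", "data": {"linear": [[0,0,0.001],[0,0,0.002],[0,0,0.003],[0,0,0.003]], "roll": [0,0,0,0], "jaw": [1,1,1,1]}}

```text
t: 9.25
eef_pos: [496.1, 92.3, 139.7]
tool_rot: [-0.001, 0.484, 0.875, 0.0]
contact_force: [0.0, 0.2, -1.0]
gripper_width: 0.251
```

```bash
python3 st.py; python3 - <<'E'
from h import *
s=manip.read_camera("side")
crop(s,"5",280,190,80,75,8)
E
python3 st.py
```

```text
t 9.25 p [496.05  92.28 139.71] yaw 122.11 tilt [-0.0018  0.002 ] q6 -0.48 F [ 0.02  0.2  -0.95] M [-0.011 -0.143  0.039] w 23.343
t 9.3 p [496.07  92.3  139.76] yaw 122.11 tilt [-0.0018  0.002 ] q6 -0.48 F [-0.19  0.49 -1.25] M [-0.014 -0.153  0.018] w 23.622
```

View pics/5.png

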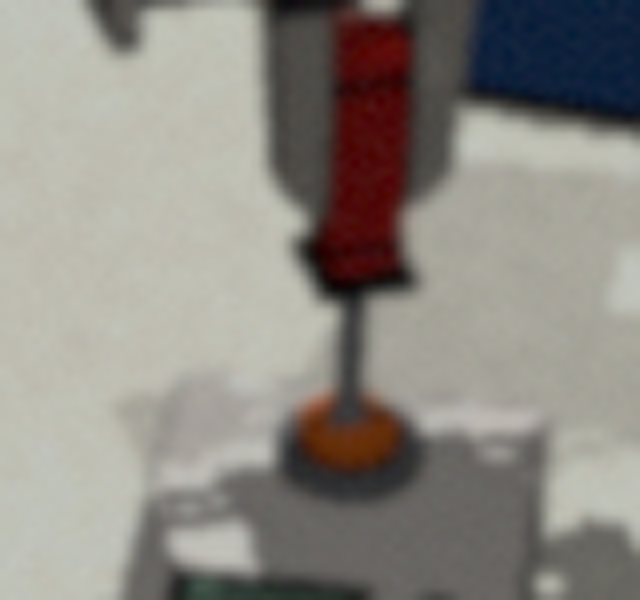

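Request:
{"op": "servo_tool", "data": {"linear": [[0,0,0.001],[0,0,0.001],[0,0,0.001],[0,0,0.001],[0,0,0.001],[0,0,0.001],[0,0,0.001],[0,0,0.001],[0,0,0.001],[0,0,0.001],[0,0,0.001]], "roll": [0,0,0.1,0.2,0.3,0.4,0.5,0.6,0.7,0.7,0.7], "jaw": [1,1,1,1,1,1,1,1,1,1,1]}}

```text
t: 10.4
eef_pos: [496.3, 92.3, 139.4]
tool_rot: [-0.001, 0.703, 0.712, 0.0]
contact_force: [2.2, 0.8, -3.5]
gripper_width: 0.26
```

```bash
python3 st.py;python3 - <<'E'
from h import *
d=look("side","top")
a=cv2.resize(d["side"]["pixels"][190:265,280:360],None,fx=5,fy=5,interpolation=cv2.INTER_CUBIC)
b=cv2.resize(d["top"]["pixels"][215:290,240:320],None,fx=5,fy=5,interpolation=cv2.INTER_CUBIC)
cv2.imwrite("pics/6.png",np.hstack([a,b]))
E
python3 st.py
```

```text
t 10.4 p [496.35  92.31 139.35] yaw 90.74 tilt [-0.0011  0.0021] q6 0.067 F [ 2.25  0.76 -3.5 ] M [ 0.042 -0.574  0.034] w 24.18
t 10.5 p [496.32  92.3  139.34] yaw 90.71 tilt [-0.0012  0.0021] q6 0.068 F [ 2.46  0.12 -1.97] M [ 0.106 -0.66   0.049] w 23.715
```

View pics/6.png

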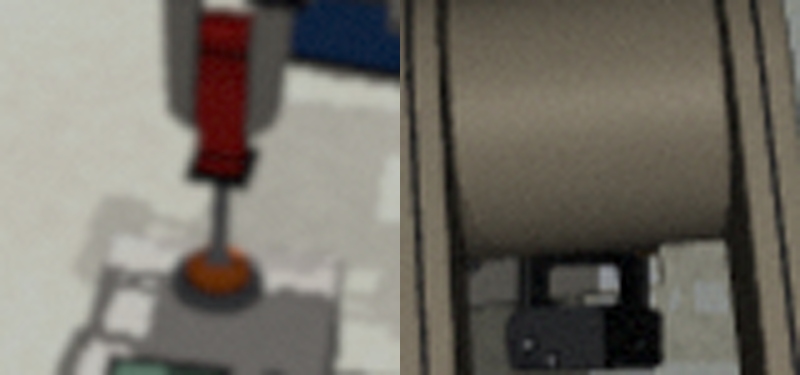

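Request:
{"op": "servo_tool", "data": {"linear": [[0,0.001,0],[0,0.001,0],[0,0.001,0],[0,0.001,0],[0,0.001,0],[0,0.001,0],[0,0.001,0],[0,0.001,0],[0,0.001,0]], "roll": [0.1,0.2,0.3,0.4,0.5,0.6,0.7,0.7,0.7], "jaw": [1,1,1,1,1,1,1,1,1]}}

```text
t: 11.4
eef_pos: [497.0, 92.1, 139.4]
tool_rot: [-0.001, 0.869, 0.495, 0.0]
contact_force: [1.9, -1.4, -3.2]
gripper_width: 0.254
```

```bash
python3 st.py
```

```text
t 11.4 p [496.96  92.09 139.35] yaw 59.38 tilt [-0.0009  0.0017] q6 0.614 F [ 1.94 -1.39 -3.16] M [-0.351 -0.675  0.025] w 23.622
```

Request:
{"op": "servo_tool", "data": {"linear": [[0,0,0],[0,0,0],[0,0,0],[0,0,0],[0,0,0],[0,0,0]], "roll": [0.1,0.2,0.3,0.4,0.4,0.4], "jaw": [1,1,1,1,1,1]}}

```text
t: 12.0
eef_pos: [497.1, 91.9, 139.4]
tool_rot: [-0.001, 0.935, 0.355, -0.0]
contact_force: [2.8, -1.9, -3.5]
gripper_width: 0.258
```

```bash
python3 st.py;python3 - <<'E'
from h import *
import pickle
d=look("wrist","side");pickle.dump(d,open("d7.pkl","wb"))
a=cv2.resize(d["side"]["pixels"][190:265,280:360],None,fx=5,fy=5,interpolation=cv2.INTER_CUBIC)
b=cv2.resize(d["wrist"]["pixels"][130:205,230:310],None,fx=5,fy=5,interpolation=cv2.INTER_CUBIC)
cv2.imwrite("pics/7.png",np.hstack([a,b]))
E
python3 st.py
```

```text
t 12.0 p [497.13  91.88 139.38] yaw 41.59 tilt [-0.0006  0.0013] q6 0.925 F [ 2.85 -1.93 -3.47] M [-0.623 -0.859  0.05 ] w 23.994
t 12.1 p [497.14  91.87 139.41] yaw 41.52 tilt [-0.0005  0.0014] q6 0.926 F [ 3.28 -2.93 -2.87] M [-0.679 -0.893  0.087] w 23.808
```

View pics/7.png

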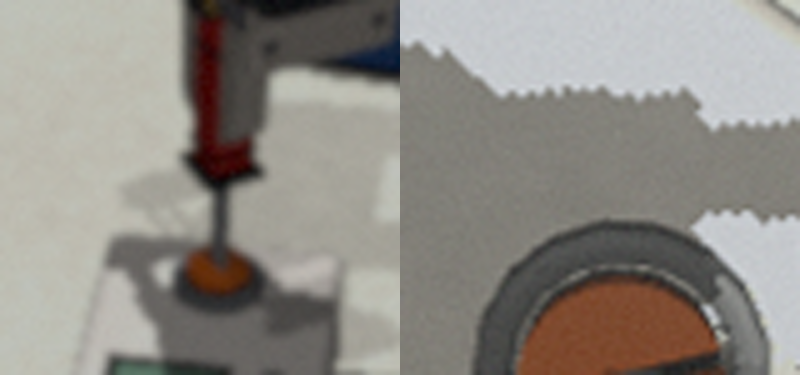

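```bash
python3 - <<'E'
from h import *
import pickle
d=pickle.load(open("d7.pkl","rb"))
crop(d["wrist"],"7b",235,165,80,50,10)
E
```

```text
(no output)
```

View pics/7b.png

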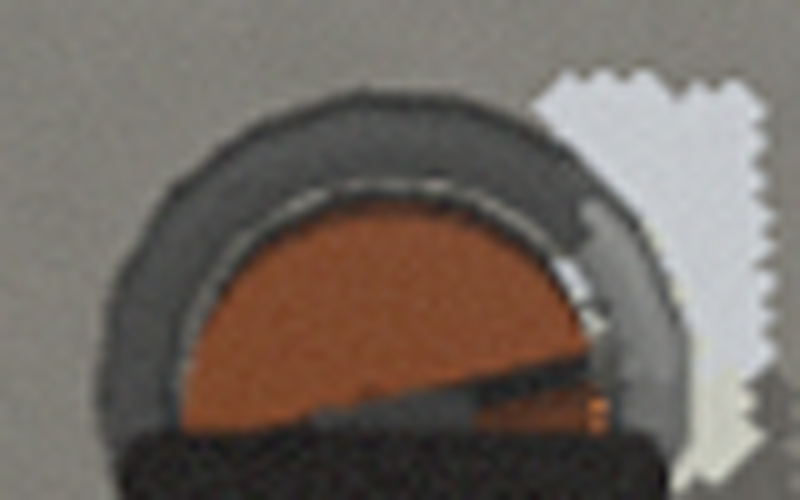

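```bash
python3 - <<'E'
from h import *
import pickle
c=pickle.load(open("d7.pkl","rb"))["wrist"]
g=lambda x,y,z:onz(c,235+(x+.5)/10-.5,165+(y+.5)/10-.5,z)
a,b=g(300,421,54.),g(585,352,54.);d=b-a;print(a,b,np.degrees(np.arctan2(d[1],d[0])))
E
```

```text
[490.90899124  96.92369718  54.        ] [509.2232442   84.39911432  54.        ] -34.367084567894885
```

Request:
{"op": "servo_tool", "data": {"linear": [[0,0,0],[0,0,0],[0,0,0],[0,0,0],[0,0,0],[0,0,0]], "roll": [0.07,0.14,0.21,0.28,0.28,0.28], "jaw": [1,1,1,1,1,1]}}

```text
t: 12.7
eef_pos: [497.2, 91.7, 139.4]
tool_rot: [-0.001, 0.968, 0.251, -0.0]
contact_force: [4.4, -4.3, -3.8]
gripper_width: 0.256
```

```bash
python3 st.py;python3 - <<'E'
from h import *
import pickle
d=look("wrist","side");pickle.dump(d,open("d8.pkl","wb"))
crop(d["wrist"],"8b",235,165,80,50,10)
E
python3 st.py
```

```text
t 12.7 p [497.21  91.68 139.41] yaw 29.07 tilt [-0.0004  0.001 ] q6 1.143 F [ 4.39 -4.3  -3.84] M [-0.855 -0.959  0.084] w 23.808
t 12.8 p [497.19  91.71 139.43] yaw 29.02 tilt [-0.0004  0.001 ] q6 1.144 F [ 4.62 -3.59 -4.36] M [-0.976 -0.995  0.023] w 23.808
```

View pics/8b.png

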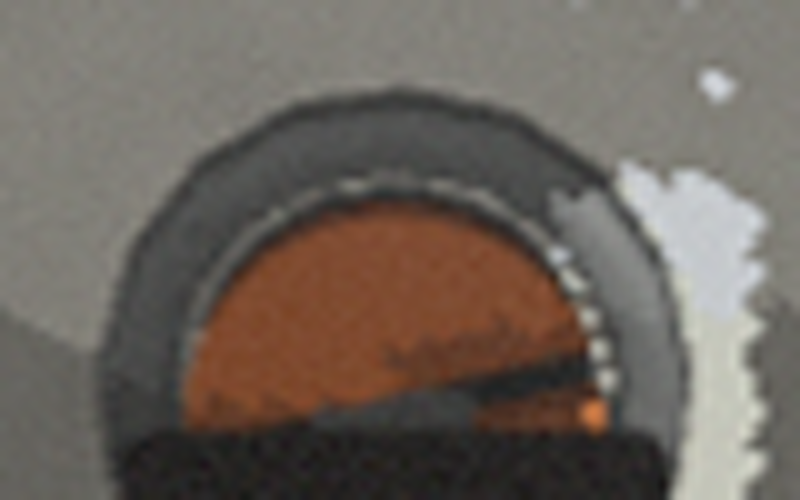

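Request:
{"op": "servo_tool", "data": {"linear": [[0.0005,0.002,0],[0.0005,0.002,0],[0.0005,0.002,0],[0.0005,0.002,0],[0.0005,0.002,0],[0.0005,0.002,0]], "roll": [0,0.05,0.1,0.15,0.15,0.15], "jaw": [1,1,1,1,1,1]}}

```text
t: 13.4
eef_pos: [497.6, 91.2, 139.3]
tool_rot: [-0.001, 0.981, 0.194, -0.0]
contact_force: [0.1, -0.3, -2.1]
gripper_width: 0.257
```

```bash
python3 st.py;python3 - <<'E'
from h import *
import pickle
d=look("wrist");pickle.dump(d,open("d9.pkl","wb"))
crop(d["wrist"],"9b",235,165,80,50,10)
E
python3 st.py
```

```text
t 13.4 p [497.57  91.22 139.33] yaw 22.37 tilt [-0.0012  0.0016] q6 1.259 F [ 0.11 -0.31 -2.08] M [-0.139 -0.152  0.108] w 23.901
t 13.45 p [497.59  91.24 139.32] yaw 22.36 tilt [-0.0012  0.0016] q6 1.259 F [ 0.83  0.14 -2.14] M [-0.073 -0.114  0.053] w 23.994
```

View pics/9b.png

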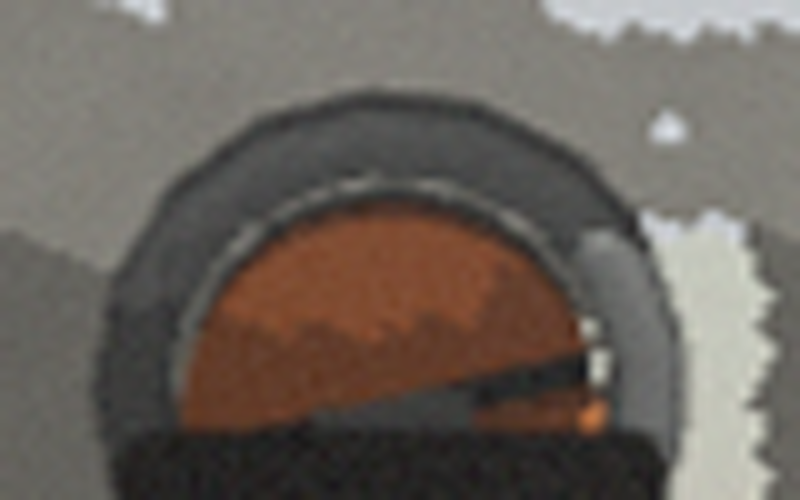

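```bash
cat > avg.py <<'E'
from h import *
L=[]
for _ in range(8):
    o=manip.get_obs();L.append(np.r_[o["contact_force"],o["moment"]]);manip.read_camera("wrist")
print(np.mean(L,0).round(3),np.std(L,0).round(3))
E
python3 avg.py; python3 st.py
```

```text
[ 0.184  0.335 -1.927  0.113  0.014  0.051] [0.367 0.477 0.42  0.12  0.101 0.019]
t 13.85 p [497.65  91.16 139.3 ] yaw 22.29 tilt [-0.001   0.0014] q6 1.26 F [-0.93  1.17 -2.1 ] M [0.298 0.171 0.053] w 24.18
```

Request:
{"op": "servo_tool", "data": {"linear": [[0,0,0],[0,0,0],[0,0,0]], "roll": [0.04,0.04,0.04], "jaw": [1,1,1]}}

```text
t: 14.15
eef_pos: [497.6, 91.2, 139.3]
tool_rot: [-0.001, 0.984, 0.178, -0.0]
contact_force: [0.2, -0.3, -1.8]
gripper_width: 0.253
```

```bash
python3 avg.py; python3 st.py
```

```text
[ 0.152  0.352 -1.747  0.085  0.039  0.031] [0.326 0.531 0.408 0.022 0.025 0.032]
t 14.55 p [497.65  91.14 139.32] yaw 20.49 tilt [-0.001   0.0014] q6 1.291 F [-0.04 -0.01 -0.75] M [0.102 0.098 0.058] w 23.808
```

Request:
{"op": "servo_tool", "data": {"linear": [[0,0,0],[0,0,0],[0,0,0]], "roll": [0.05,0.05,0.05], "jaw": [1,1,1]}}

```text
t: 14.85
eef_pos: [497.6, 91.1, 139.3]
tool_rot: [-0.001, 0.987, 0.159, -0.0]
contact_force: [-0.0, -0.8, -2.1]
gripper_width: 0.254
```

```bash
python3 avg.py; python3 st.py
```

```text
[-0.419  0.152 -1.517  0.039  0.051  0.053] [0.435 0.444 0.323 0.029 0.017 0.043]
t 15.25 p [497.65  91.13 139.3 ] yaw 18.25 tilt [-0.001   0.0014] q6 1.331 F [ 0.04  0.1  -0.9 ] M [0.002 0.007 0.055] w 23.901
```

Request:
{"op": "servo_tool", "data": {"linear": [[0,0,0],[0,0,0],[0,0,0]], "roll": [0.04,0.04,0.04], "jaw": [1,1,1]}}

```text
t: 15.55
eef_pos: [497.7, 91.1, 139.3]
tool_rot: [-0.001, 0.99, 0.144, -0.0]
contact_force: [-0.6, 0.0, -1.2]
gripper_width: 0.258
```

```bash
python3 avg.py; python3 st.py; python3 - <<'E'
from h import *
import pickle
d=look("wrist");pickle.dump(d,open("d10.pkl","wb"))
crop(d["wrist"],"10b",235,165,80,50,10)
E
```

```text
[-0.019  0.109 -2.101 -0.057  0.046  0.067] [0.385 0.286 0.573 0.036 0.02  0.015]
t 15.95 p [497.62  91.1  139.3 ] yaw 16.46 tilt [-0.001   0.0013] q6 1.362 F [-0.89 -0.46 -1.02] M [-0.076 -0.01   0.054] w 23.622
```

View pics/10b.png

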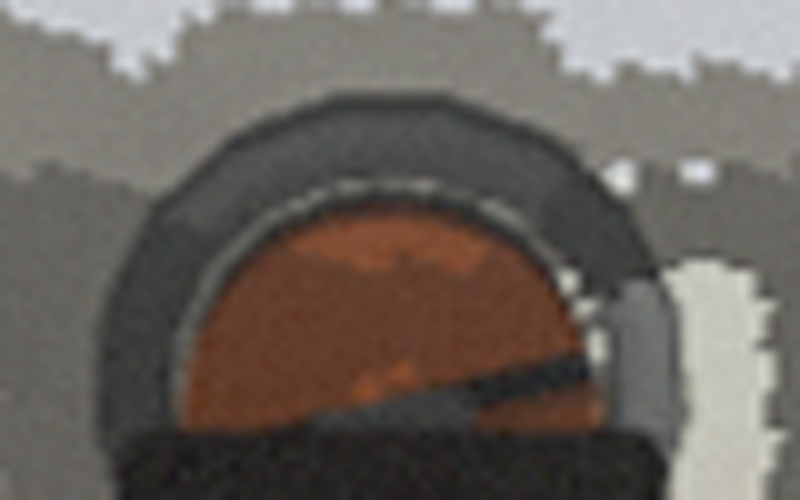

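Request:
{"op": "servo_tool", "data": {"linear": [[0,0,0],[0,0,0],[0,0,0]], "roll": [0.04,0.04,0.04], "jaw": [1,1,1]}}

```text
t: 16.3
eef_pos: [497.7, 91.1, 139.3]
tool_rot: [-0.001, 0.992, 0.128, -0.0]
contact_force: [-0.6, -0.5, -1.6]
gripper_width: 0.254
```

```bash
python3 avg.py; python3 avg.py; python3 st.py; python3 - <<'E'
from h import *
import pickle
d=look("wrist");pickle.dump(d,open("d11.pkl","wb"))
crop(d["wrist"],"11b",235,165,80,50,10)
E
```

```text
[-0.112 -0.325 -1.851 -0.112  0.024  0.055] [0.568 0.509 0.284 0.027 0.035 0.029]
[ 0.249 -0.583 -1.786 -0.156  0.019  0.07 ] [0.588 0.442 0.587 0.036 0.022 0.043]
t 17.1 p [497.66  91.09 139.3 ] yaw 14.66 tilt [-0.001   0.0013] q6 1.393 F [-0.34 -0.81 -2.34] M [-0.141  0.069  0.092] w 23.901
```

View pics/11b.png

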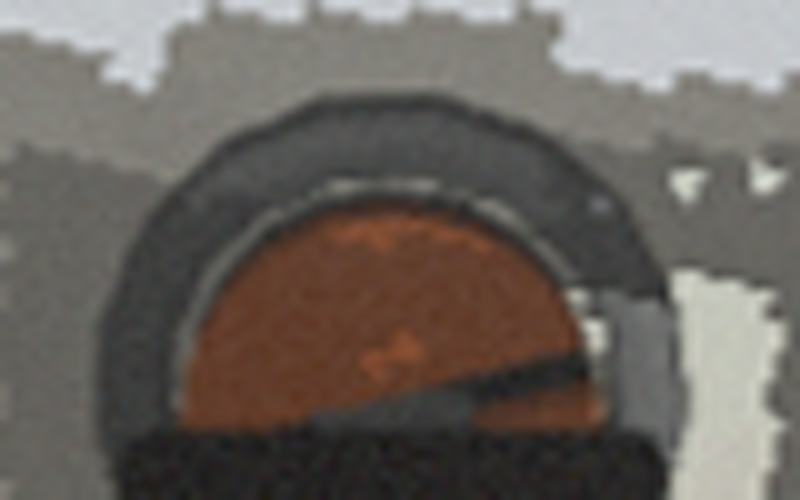

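```bash
cat > avg.py <<'E'
from h import *
L=[]
for _ in range(12):
    o=manip.get_obs();L.append(np.r_[o["contact_force"],o["moment"],o["tau"][5],o["joint_positions"][5]]);manip.read_camera("wrist")
print(np.mean(L,0).round(4),np.std(L,0).round(3))
E
python3 avg.py
```

```text
[-0.0396 -0.7506 -2.0169 -0.1707  0.0282  0.0741  0.0745  1.3933] [0.451 0.475 0.434 0.031 0.026 0.021 0.    0.   ]
```

Request:
{"op": "servo_tool", "data": {"linear": [[0,0,0],[0,0,0],[0,0,0]], "roll": [0.04,0.04,0.04], "jaw": [1,1,1]}}

```text
t: 18.05
eef_pos: [497.7, 91.1, 139.3]
tool_rot: [-0.001, 0.994, 0.112, -0.0]
contact_force: [-0.7, -1.0, -1.8]
gripper_width: 0.252
```

```bash
python3 avg.py;python3 st.py
```

```text
[-0.0256 -0.8978 -1.6436 -0.2465  0.0178  0.0975  0.0949  1.4244] [0.613 0.338 0.436 0.017 0.039 0.021 0.027 0.   ]
t 18.65 p [497.63  91.09 139.3 ] yaw 12.86 tilt [-0.001   0.0013] q6 1.425 F [ 0.65 -0.95 -2.78] M [-0.187  0.026  0.092] w 23.715
```

Joint-6 torque went 0.05 → 0.0745 → about 0.10 N m over the last 2° steps, so the locked stop is reached. Next I'll centre the blade in the slot and lift.

Request:
{"op": "servo_tool", "data": {"linear": [[0,0,0],[0,0,0],[0,0,0],[0,0,0]], "roll": [-0.1,-0.2,-0.25,-0.25], "jaw": [1,1,1,1]}}

```text
t: 19.05
eef_pos: [497.6, 91.2, 139.3]
tool_rot: [-0.001, 0.978, 0.209, -0.0]
contact_force: [0.2, -0.7, -0.8]
gripper_width: 0.254
```

```bash
python3 avg.py;python3 st.py
```

```text
[-0.1413  0.0073 -1.3445  0.0644  0.0749 -0.003  -0.1024  1.2289] [0.46  0.514 0.504 0.052 0.024 0.046 0.246 0.001]
t 19.65 p [497.65  91.16 139.31] yaw 24.11 tilt [-0.001   0.0014] q6 1.228 F [ 0.49  0.08 -1.92] M [ 0.127  0.088 -0.042] w 23.529
```

Request:
{"op": "servo_tool", "data": {"linear": [[0,0,-0.006],[0,0,-0.014],[0,0,-0.03],[0,0,-0.08],[0,0,-0.15],[0,0,-0.21],[0,0,-0.21],[0,0,-0.21],[0,0,-0.21]], "roll": [0,0,0,0,0,0,0,0,0], "jaw": [1,1,1,1,1,1,1,1,1]}}

```text
t: 20.55
eef_pos: [497.1, 90.9, 243.1]
tool_rot: [-0.001, 0.978, 0.209, -0.001]
contact_force: [-0.8, 0.3, -1.6]
gripper_width: 0.262
```

```bash
python3 st.py; python3 - <<'E'
from h import *
import pickle
d=look("wrist");pickle.dump(d,open("d12.pkl","wb"))
crop(d["wrist"],"12",200,120,160,150,4)
E
python3 st.py
```

```text
t 20.55 p [497.09  90.91 243.09] yaw 24.1 tilt [-0.0029  0.0012] q6 1.228 F [-0.77  0.27 -1.55] M [-0.032 -0.017  0.014] w 24.366
t 20.6 p [496.87  90.92 242.7 ] yaw 24.11 tilt [-0.0036  0.0011] q6 1.228 F [-1.07  1.36 -0.9 ] M [-0.013  0.001  0.007] w 23.901
```

View pics/12.png

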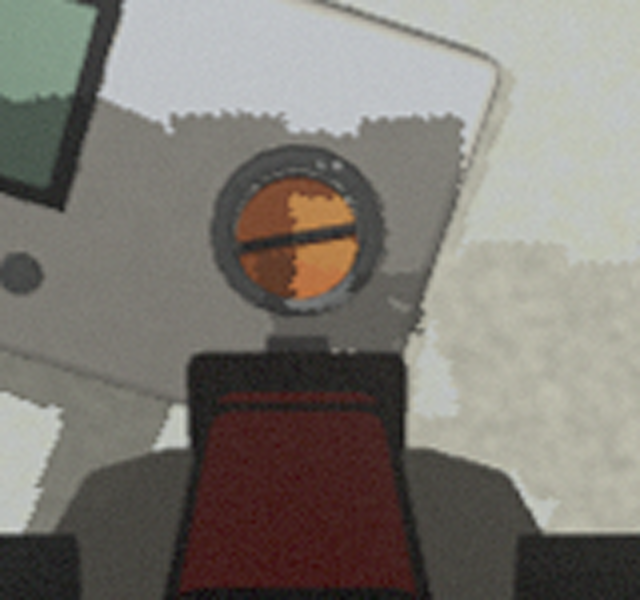

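```bash
python3 - <<'E'
from h import *
import pickle
c=pickle.load(open("d12.pkl","rb"))["wrist"]
g=lambda x,y,z:onz(c,200+(x+.5)/4-.5,120+(y+.5)/4-.5,z)
a,b=g(240,246.5,54),g(354,230,54);dd=b-a;print(np.degrees(np.arctan2(dd[1],dd[0])))
E
```

```text
-57.545557606144456
```

```bash
python3 - <<'E'
from h import *
import pickle
d=pickle.load(open("d2.pkl","rb"));c=d["wrist"]
g=lambda x,y,z:onz(c,200+(x+.5)/5-.5,150+(y+.5)/5-.5,z)
P=[g(*p,75) for p in[(345,92),(433,135),(385,221),(301,176)]];print(np.round(P,1),np.mean(P,0))
print("tip by wrist",g(371.5,269,156.7-0), "TCP was 482.6,-219.3")
o=manip.get_obs();m=rot(o["tool_rot"]).as_matrix();print((m.T@(np.array([480.9,-218.5,242.7])-o["eef_pos"])/500).round(4))
E
```

```text
[[ 471.1 -208.8   75. ]
 [ 490.6 -208.5   75. ]
 [ 490.2 -228.5   75. ]
 [ 470.9 -227.9   75. ]] [ 480.70515383 -218.41521351   75.        ]
tip by wrist [ 482.01905718 -218.95107113  156.7       ] TCP was 482.6,-219.3
[-0.2819  0.5518 -0.0006]
```

Slot now at −57.5° (turned about 89.6°), so the cap is locked. The hole is at (480.8,−218.4); returning to it.

Request:
{"op": "servo_tool", "data": {"linear": [[-0.04,0.07,0],[-0.08,0.16,0],[-0.125,0.245,0],[-0.17,0.33,0],[-0.21,0.41,0],[-0.245,0.48,0],[-0.27,0.53,0],[-0.282,0.552,0],[-0.282,0.552,0],[-0.282,0.552,0],[-0.282,0.552,0],[-0.282,0.552,0]], "roll": [0,0,0,0,0,0,0,0,0,0,0,0], "jaw": [1,1,1,1,1,1,1,1,1,1,1,1]}}

```text
t: 21.8
eef_pos: [481.2, -217.4, 242.4]
tool_rot: [-0.001, 0.978, 0.21, -0.002]
contact_force: [-0.3, -0.0, 0.1]
gripper_width: 0.258
```

```bash
python3 st.py; python3 - <<'E'
from h import *
import pickle
d=look("wrist","side");pickle.dump(d,open("d13.pkl","wb"))
crop(d["wrist"],"13",200,120,160,150,4)
E
python3 st.py
```

```text
t 21.8 p [ 481.16 -217.38  242.42] yaw 24.2 tilt [-0.0035  0.0013] q6 0.627 F [-0.34 -0.04  0.1 ] M [0.021 0.012 0.032] w 23.994
t 21.9 p [ 481.15 -217.7   242.52] yaw 24.18 tilt [-0.0034  0.0011] q6 0.627 F [-0.11  0.06 -1.25] M [ 0.006  0.034 -0.015] w 23.715
```

View pics/13.png

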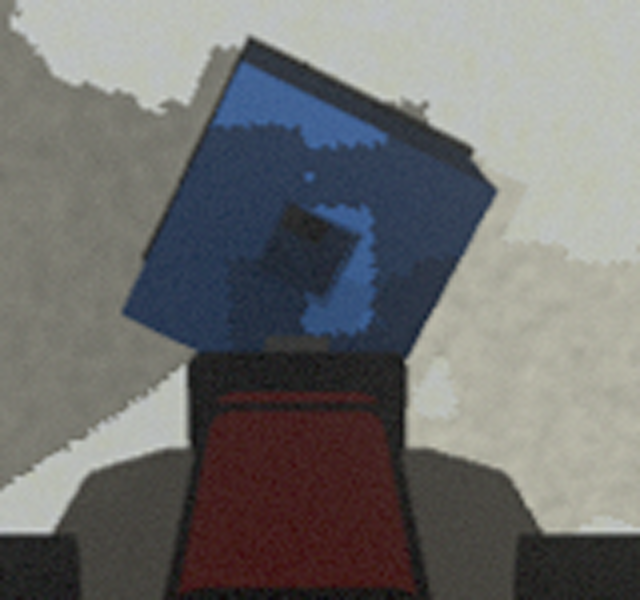

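```bash
python3 - <<'E'
from h import *
import pickle
c=pickle.load(open("d13.pkl","rb"))["wrist"]
g=lambda x,y,z:onz(c,200+(x+.5)/4-.5,120+(y+.5)/4-.5,z)
P=[g(*p,75) for p in[(290,201),(360,236),(323,300),(256,262)]];print(np.round(P,1),np.mean(P,0))
print(g(297.5,338,152.3))
o=manip.get_obs();m=rot(o["tool_rot"]).as_matrix();print(o["eef_pos"],(m.T@(np.array([480.8,-218.6,242.7])-o["eef_pos"])/500).round(4))
E
```

```text
[[ 491.4 -209.7   75. ]
 [ 490.5 -229.    75. ]
 [ 472.  -227.4   75. ]
 [ 474.  -208.3   75. ]] [ 481.99262154 -218.58303566   75.        ]
[ 479.86209977 -217.07631732  152.3       ]
[ 481.15069178 -217.6966244   242.52329251] [-0.0014  0.0014 -0.0004]
```

Request:
{"op": "servo_tool", "data": {"linear": [[0.0014,0.0025,0.04],[0.0014,0.0025,0.09],[0.0014,0.0025,0.13],[0.0014,0.0025,0.15],[0.0014,0.0025,0.16],[0.0014,0.0025,0.17],[0.0014,0.0025,0.18],[0.0014,0.0025,0.19],[0.0014,0.0025,0.2],[0.0014,0.0025,0.2]], "roll": [0,0,0,0,0,0,0,0,0,0], "jaw": [1,1,1,1,1,1,1,1,1,1]}}

```text
t: 22.9
eef_pos: [481.6, -218.3, 141.8]
tool_rot: [-0.001, 0.978, 0.209, -0.002]
contact_force: [-0.0, -0.3, -1.6]
gripper_width: 0.257
```

```bash
python3 st.py
```

```text
t 22.9 p [ 481.57 -218.25  141.79] yaw 24.18 tilt [-0.0043  0.0016] q6 0.627 F [-0.   -0.33 -1.61] M [0.003 0.006 0.028] w 23.901
```

Tip is about 23 mm into the hole with no contact. Continuing the remaining 38.5 mm.

Request:
{"op": "servo_tool", "data": {"linear": [[0,0,0.015],[0,0,0.03],[0,0,0.045],[0,0,0.06],[0,0,0.068],[0,0,0.073],[0,0,0.076],[0,0,0.076],[0,0,0.076]], "roll": [0,0,0,0,0,0,0,0,0], "jaw": [1,1,1,1,1,1,1,1,1]}}

```text
t: 23.8
eef_pos: [481.6, -218.3, 104.1]
tool_rot: [-0.001, 0.978, 0.209, -0.002]
contact_force: [-0.6, -0.1, -0.9]
gripper_width: 0.256
```

```bash
python3 st.py
```

```text
t 23.8 p [ 481.64 -218.32  104.13] yaw 24.18 tilt [-0.0038  0.0013] q6 0.627 F [-0.59 -0.06 -0.89] M [-0.049 -0.044 -0.015] w 23.808
```

Another 0.9 mm to seat the guard on the stand.

Request:
{"op": "servo_tool", "data": {"linear": [[0,0,0.001],[0,0,0.002],[0,0,0.002],[0,0,0.002]], "roll": [0,0,0,0], "jaw": [1,1,1,1]}}

```text
t: 24.2
eef_pos: [481.8, -218.4, 103.3]
tool_rot: [-0.001, 0.978, 0.209, -0.002]
contact_force: [0.4, 0.6, -1.1]
gripper_width: 0.257
```

```bash
python3 st.py; python3 - <<'E'
from h import *
s=manip.read_camera("side");crop(s,"14",320,130,70,80,7)
E
```

```text
t 24.2 p [ 481.76 -218.38  103.29] yaw 24.18 tilt [-0.0035  0.0012] q6 0.627 F [ 0.4   0.56 -1.14] M [-0.007 -0.043  0.001] w 23.901
```

View pics/14.png

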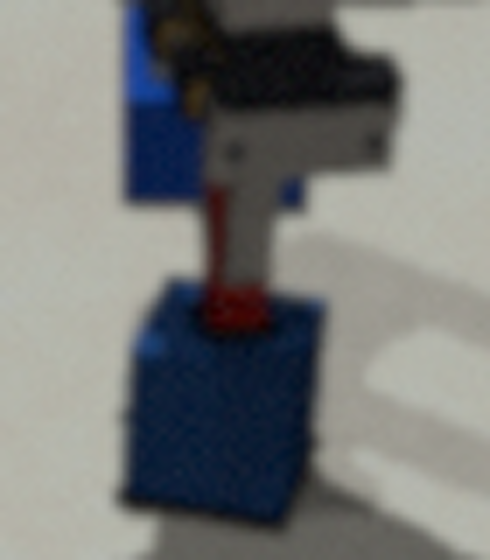

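The driver is seated, with its guard at the stand top. Releasing and retreating straight up.

Request:
{"op": "servo_tool", "data": {"linear": [[0,0,0],[0,0,0],[0,0,0],[0,0,0],[0,0,0],[0,0,0],[0,0,0],[0,0,0],[0,0,0],[0,0,0]], "roll": [0,0,0,0,0,0,0,0,0,0], "jaw": [0.4,0.3,0.1,-0.2,-0.5,-0.8,-1,-1,-1,-1]}}

```text
t: 25.25
eef_pos: [481.7, -218.4, 103.3]
tool_rot: [-0.001, 0.978, 0.209, -0.002]
contact_force: [0.7, -0.0, -0.4]
gripper_width: 0.975
```

Request:
{"op": "servo_tool", "data": {"linear": [[0,0,-0.03],[0,0,-0.08],[0,0,-0.15],[0,0,-0.22],[0,0,-0.29],[0,0,-0.29],[0,0,-0.29]], "roll": [0,0,0,0,0,0,0], "jaw": [-1,-1,-1,-1,-1,-1,-1]}}

```text
t: 25.95
eef_pos: [483.0, -218.9, 250.3]
tool_rot: [0.0, 0.978, 0.209, -0.0]
contact_force: [-0.7, -0.4, -0.2]
gripper_width: 0.998
```

```bash
python3 st.py; python3 - <<'E'
from h import *
d=look("side","wrist","top")
a=cv2.resize(d["side"]["pixels"][130:210,315:395],None,fx=4.9,fy=4.9,interpolation=cv2.INTER_CUBIC)
b=cv2.resize(d["wrist"]["pixels"][120:240,220:340],a.shape[1::-1],interpolation=cv2.INTER_CUBIC)
cv2.imwrite("pics/15.png",np.hstack([a,b]));cv2.imwrite("pics/15s.png",d["side"]["pixels"])
crop(d["top"],"15t",205,205,100,80,6)
E
```

```text
t 25.95 p [ 482.98 -218.94  250.32] yaw 24.19 tilt [-0.0006 -0.0005] q6 0.627 F [-0.7  -0.41 -0.16] M [0.029 0.005 0.018] w 92.814
```

View pics/15.png

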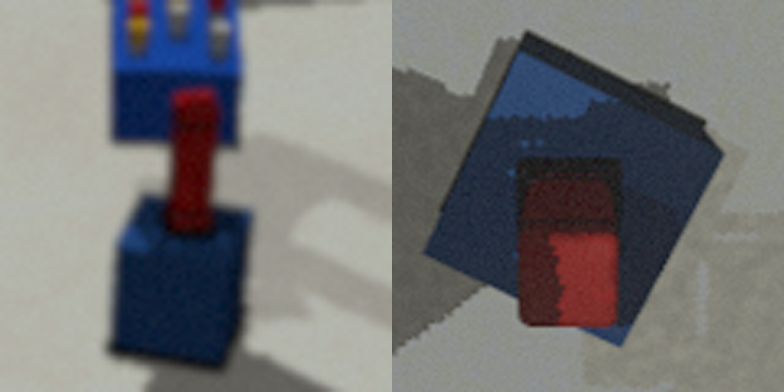

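View pics/15t.png

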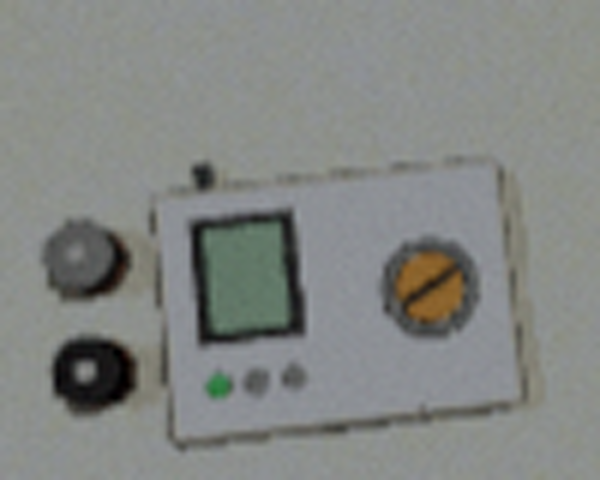

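View pics/15s.png

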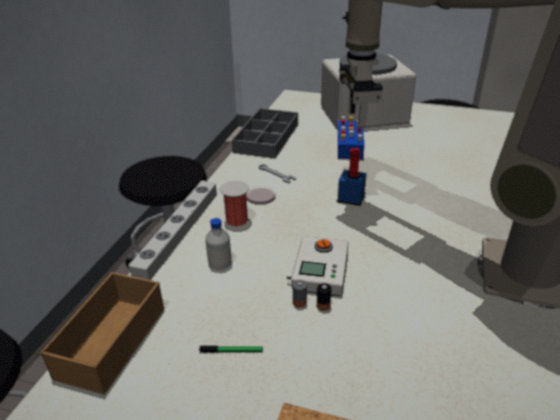

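The driver stands upright with its guard on the stand, the slot is a quarter turn from where it started, and the bystanders haven't moved. Handing in.

```bash
python3 -c "
from rig import manip
print(manip.sign_off())"; python3 st.py
```

```text
the job is handed in; nothing more can be done
None
the job is handed in; nothing more can be done
```

The cap is locked and the screwdriver is back upright in its stand. I handed the job in at about 26 s; sign-off gives no verdict.

- **Finding the slot:** I found its direction in the wrist camera (world yaw about 32°) and lined the blade up with it before lowering. The blade went about 5 mm in with no measurable force, so the rest-and-turn search was not needed.
- **Turning to the stop:** I turned clockwise until the twist rose from about 0.05 to 0.10 N m, which I read as roughly 0.05 rad past the stop onset. Then I backed off and lifted out. Sideways force reached about 6 N partway through; a 1 mm shift cleared it.
- **Last checks:** After lifting, the slot measured −57.5°, a turn of about 89.6° (1.56 rad). The driver was released at its original height, its guard looks flush on the stand, and the gripper was clear above it. Nothing else looks moved in the side and top views.
- **Disagreement:** With the blade in the slot, the camera put its lag behind the slot at about 14°, though the fit should allow only about 8°. I went by the twist and the final picture instead.

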